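Return the cream face insert to its pile

TASK

Pick up the loose cream resin face insert from the tiles and put it on top of the pile of cream inserts, flat and centred on the pile. Nobody has counted the pile, so lower the insert gently until you feel it touch, without pressing hard, and only then let go; do not drop it. Leave the loose black insert and the maple mallet head where they are.

Things in the scene. Friction and masses are not known exactly. Their poses are not given: they have to be found in the camera images.
- cream_insert: The loose cream (pale yellow) resin face insert: a flat disc 50 mm in diameter, 18 mm thick, about 45 g, lying flat on the tiles (height 0). Origin at the centre of its underside, z up. Nothing else stands within 70 mm of its centre: it can be taken across its diameter from above, in any direction.
- cream_tray: Fixed dark wood dish, 96 mm across, 12 mm high, origin at its underside's centre on the tiles. From its middle rises the upright pile of cream inserts (50 mm, flat top, centred), part of the dish, on a stiff spring (gives 0.5 mm per N, 12 mm at most). Pile height unknown: top 30 to 110 mm above the tiles. A like dish with a black pile stands 200 mm or more away; all else is over 80 mm off.
- black_insert: A loose black rubber face insert lying on the tiles, same size (50 mm diameter, 18 mm thick). Origin at the centre of its underside. Not to be moved.
- maple_head: A loose barrel-shaped maple mallet head standing on its end on the tiles, 62 mm in diameter at the middle and 92 mm high. Origin at the centre of its underside. Not to be moved.
Mind the look-alikes: they are no part of the job. What is shaped like the cream_insert but blue or green is not meant.

How it is judged:
By the outcome, as a careful person would: the job done as asked, in the order asked, and still so for the second after the job is handed in, with the robot touching nothing.
It also fails if it takes over 43 s, if anything falls off the work surface, if the arm or the gripper's body presses on something with over 40 N, if the wrist force passes 120 N, or if a joint passes its speed limit or range.

ROBOT

A 6-joint arm with a two-finger parallel gripper is mounted at the origin on the work surface. World frame = base frame: x ahead of the robot, y to its left, z up, the work surface at z = 0. Lengths are in m, angles in rad, forces in N, time in s.
With the tool pointing down it reaches from about 0.375 to 0.9 m from the base axis. Payload 3.1 kg.
Tool frame: the origin (TCP) lies between the finger pads; the fingertips stand robot.tip_extent ahead of it and the grasp point (between the pads) lies 3 mm ahead of it (robot.tip_extent is the distance from the TCP to the fingertips, in m); z points along the fingers, x is the direction in which the jaws open and shut, and the axes are right-handed (so a half turn about z gives the same grasp; the last joint's range is limited). The gripper opens to 87 mm and grips with 3 to 60 N. Pads are 19 mm wide; open, the fingers measure 117 mm over their backs; the gripper's body (75 mm by 190 mm) begins 51 mm behind the grasp point.
Start: joints at [1.065, 0.527, 1.433, -0, 1.181, -0.178], TCP at [0.201, 0.592, 0.245] pointing down, gripper open.
Joint ranges: [-3.08, 3.08], [-0.75, 2.2], [0.22, 2.44], [-1.43, 4.57], [0, 2.65], [-2.85, 2.85]. Speed limits (rad/s): [2.79, 2.79, 3.14, 3.14, 3.14, 3.14].

INTERFACE

Orientations are given as a unit quaternion [x, y, z, w].
In Python, from rig import robot, cams gives the robot as it stands.
- The arm moves only by the tool carry_out, never from a script. Its argument "steps" is a list of rows, each a list of 3 entries, a list of its own where there are three numbers: the shift along the world's x, y, z in cm, then the turn about the world's z in degrees, then the closure, from 0 (fully open) to 1 (shut). In form: [[[dx, dy, dz], spin, fingers], ...]. A call has 1 to 10 rows; each row shifts and turns the pose as measured when the row begins; what a row does not reach is not made up. A row lasts 1/10 s, in which the tool goes at most 50 mm and 8.59 degrees, less where a joint would pass 70% of its speed; a pose out of reach is approached as far as the arm can. A call with a gripper value outside its range is refused whole. The fingers move at their own pace and stop on an object; "squeeze" is the grip in N (left out, the last holds). Time passes only in rows, so rows that do not move let the fingers close. It gives the time, the measured TCP pose, the force and the opening at its end, in the units of the state.
- robot.get_obs(): the state, without advancing time (a new reading comes with each control period).
- cams.camera(name): name is "side" or "top" or "wrist"; returns a dict with "pixels" (400x640x3 uint8, red, green, blue), "fx", "fy", "cx", "cy" (pixels), "eye" and "rotation" of the camera in the world. Camera axes: x right, y up, looking along -z (the intrinsics and any distortion apply to the point x, -y, -z); pixel columns grow to the right and rows downward; lengths in m; the calibration is good to about 2 mm. The wrist camera is an equidistant fisheye: a pixel r from the principal point sees the ray r / f radians off the axis. A picture is of the moment at which its call begins. There is no depth.
- robot.hand_in(): hands the job in, once; it reports no verdict.
The state is a dict: "time": time; "q": joint angles; "joint_velocities": joint speeds; "joint_torque": joint torques, N m; "position": TCP position; "tool_rot": TCP orientation; "ft_force": force on the tool from outside, world axes, zero at the start; "moment": the same for the moment, N m; "grip_width": finger opening in m.
Only numpy, scipy, OpenCV 4.12 (cv2) and the standard library are available. Lean on these libraries where they do the work, as an engineer would, in place of code of your own. Each camera call takes 0.05 s, during which the arm holds its last target. There are 200 camera calls.

## Working session

There is one attempt and no reset: what is moved stays moved. The work goes in short steps, Python scripts to look and compute and a tool call to move; the robot and the scene stay as the last step left them, time stands still between calls to the robot, and variables do not carry over. Pictures are saved under pics/ and viewed, about 8 in all and at most 12, crops included, and the job is handed in when it is done.

Besides the shell and the picture viewer there is one more tool, called after "Call:" as name(argument=value, ...) on one line, values as JSON. carry_out: Moves the arm, as the interface text tells. Its arguments: {"type":"object","properties":{"steps":{"type":"array"},"squeeze":{"type":"number"}},"required":["steps"]}

```bash
mkdir -p pics; ls
cat > h.py <<'E'
import numpy as np, cv2
from rig import robot, cams
def shot(name, fn):
    c=cams.camera(name); cv2.imwrite('pics/'+fn+'.png', c['pixels'][:,:,::-1])
    np.save('pics/'+fn+'.npy', c, allow_pickle=True); return c
def load(fn): return np.load('pics/'+fn+'.npy',allow_pickle=True).item()
def ray(c,u,v):
    x=(u-c['cx'])/c['fx']; y=(v-c['cy'])/c['fy']
    d=np.array([x,-y,-1.]); d=np.array(c['rotation'])@d
    return np.array(c['eye']),d/np.linalg.norm(d)
def onz(c,u,v,z):
    e,d=ray(c,u,v); return e+d*(z-e[2])/d[2]
E
python3 - <<'E'
from h import *
for n in ('top','side'):
    c=shot(n,n+'0'); print({k:np.round(v,3).tolist() for k,v in c.items() if k!='pixels'and not isinstance(v,str)})
o=robot.get_obs(); print(o, robot.tip_extent)
a=np.vstack([load('top0')['pixels'],load('side0')['pixels']])
E
```

```text
pics
{'fx': 515.906, 'fy': 515.906, 'cx': 319.129, 'cy': 196.805, 'eye': [0.347, 0.031, 1.073], 'rotation': [0.059, -0.052, -0.705, 0.705]}
{'fx': 464.461, 'fy': 464.461, 'cx': 315.086, 'cy': 206.131, 'eye': [0.363, 0.792, 0.73], 'rotation': [-0.052, 0.409, 0.906, -0.091]}
{'time': 0.1, 'q': array([ 1.06456741e+00,  5.28372285e-01,  1.43377315e+00,  1.02348137e-05,
        1.18138720e+00, -1.78513703e-01]), 'joint_velocities': array([-4.08160848e-04,  4.49583300e-05, -2.48003256e-03, -1.10792254e-04,
        3.23150998e-04,  1.67817058e-03]), 'joint_torque': array([-1.90813425e-04, -4.40987456e+01, -1.77150929e+01,  6.34915754e-02,
        5.33531466e-02, -5.40097017e-05]), 'position': array([0.20085126, 0.5912009 , 0.24367033]), 'tool_rot': array([ 8.12983127e-01,  5.82286437e-01, -8.78373720e-04,  4.11535762e-04]), 'ft_force': array([-0.12584503,  0.03016881, -1.13849415]), 'moment': array([-0.03444634, -0.03580208,  0.01999708]), 'grip_width': 0.08739943523811033} 0.022
```

View pics/top0.png

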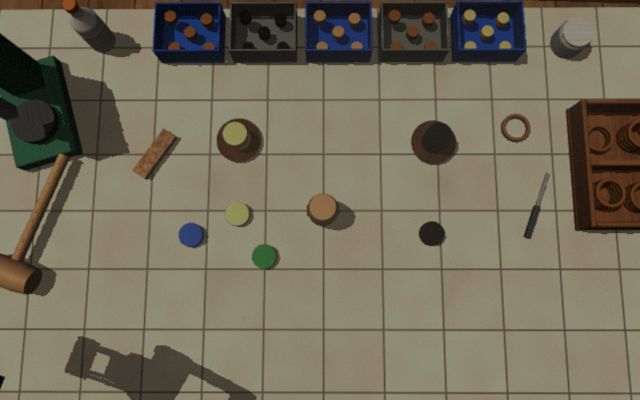

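View pics/side0.png

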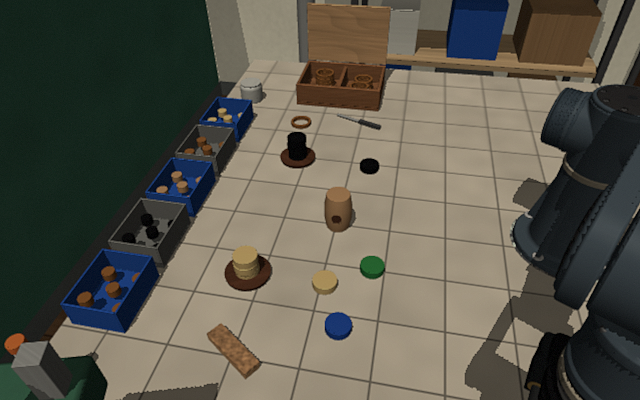

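Top view: the loose cream disc is at (237,214) and the cream pile on its dish is at (235,133). In the side view they are at (325,282) and (245,262).

Things that could be taken for the cream insert:
- blue disc, top (191,235)
- green disc, top (264,257)
- black insert, (431,234)
- top of the cream pile, (235,133)
- cream pieces in the blue bin, (488,31)
- maple head, (322,208)

I choose the cream disc at (237,214). The calibration's rotation is a quaternion, so I'll correct the helper.

```bash
sed -i "s/d=np.array(c\['rotation'\])@d/d=R.from_quat(c['rotation']).apply(d)/; 1a from scipy.spatial.transform import Rotation as R" h.py
cat >> h.py <<'E'
def cream(c, s=(60,255)):
    h=cv2.cvtColor(c['pixels'],cv2.COLOR_RGB2HSV)
    m=cv2.inRange(h,(20,s[0],110),(35,s[1],255))
    n,l,st,ce=cv2.connectedComponentsWithStats(m)
    return m,l,[(i,st[i].tolist(),ce[i].round(1).tolist()) for i in range(1,n) if st[i][4]>60]
def mid(a,b):
    A=np.c_[a[1],-b[1]]; t=np.linalg.lstsq(A,b[0]-a[0],rcond=None)[0]
    p,q=a[0]+t[0]*a[1],b[0]+t[1]*b[1]; return (p+q)/2,np.linalg.norm(p-q)
E
python3 - <<'E'
from h import *
t,s=load('top0'),load('side0')
for c in (t,s):
    print(c['pixels'][214 if c is t else 280, 237 if c is t else 325])
    for i in cream(c)[2]: print(i)
print('insert',onz(t,237,213.5,.018),onz(s,325,279,.018))
print('pile',mid(ray(t,235,133),ray(s,245,255)))
print('dish',onz(t,239,140,.012),onz(s,248,271,.012))
print('maple',onz(t,322,207,.092),'blue',onz(t,191,235,.018),'green',onz(t,264,257,.018))
a=cv2.resize(t['pixels'][90:280,150:340],(400,400)); b=cv2.resize(s['pixels'][210:350,210:400],(543,400))[:,:400]
cv2.imwrite('pics/crop.png',np.hstack([a,b])[:,:,::-1])
E
```

```text
[140 140  86]
(11, [113, 9, 40, 28, 404], [132.1, 20.6])
(16, [542, 8, 19, 27, 153], [549.1, 19.3])
(18, [576, 8, 18, 18, 78], [585.1, 14.1])
(25, [464, 10, 12, 10, 92], [469.5, 14.6])
(36, [498, 12, 11, 11, 91], [502.9, 17.3])
(83, [482, 25, 12, 11, 92], [487.3, 30.4])
(138, [465, 41, 11, 7, 62], [470.0, 44.6])
(139, [500, 41, 11, 7, 62], [504.8, 44.5])
(207, [129, 48, 25, 12, 99], [141.3, 54.5])
(364, [435, 70, 15, 17, 83], [440.4, 77.2])
(643, [524, 107, 26, 31, 198], [538.1, 120.8])
(676, [349, 110, 31, 41, 402], [366.7, 128.8])
(684, [130, 113, 21, 21, 133], [138.5, 121.3])
(723, [324, 117, 14, 26, 128], [329.3, 128.9])
(754, [551, 118, 16, 35, 224], [557.8, 133.9])
(773, [223, 122, 24, 23, 434], [234.3, 133.0])
(819, [128, 129, 25, 17, 137], [141.1, 137.6])
(905, [126, 141, 21, 13, 66], [134.9, 147.3])
(1011, [0, 155, 38, 55, 659], [18.8, 185.6])
(1014, [126, 155, 16, 12, 63], [132.6, 159.3])
(1026, [209, 155, 57, 71, 1867], [237.7, 191.1])
(1032, [285, 155, 25, 20, 136], [293.8, 161.7])
(1041, [353, 155, 14, 12, 65], [360.0, 159.8])
(1045, [439, 155, 58, 55, 1316], [466.7, 185
[... 1193 characters left out ...]
2])
(3002, [347, 340, 37, 52, 651], [367.2, 367.8])
(3008, [540, 340, 26, 24, 166], [552.6, 352.2])
(3070, [324, 347, 16, 29, 174], [330.4, 362.2])
(3077, [567, 347, 18, 32, 170], [574.2, 362.2])
(3517, [0, 393, 19, 7, 64], [8.1, 395.9])
[166 140  88]
(17, [232, 245, 26, 32, 415], [243.7, 257.6])
(19, [312, 270, 26, 20, 364], [324.0, 280.1])
insert [0.4804945 0.2105641 0.018    ] [0.48013083 0.2103458  0.018     ]
pile (array([0.64046011, 0.21238384, 0.05679011]), np.float64(0.0007957492249510398))
dish [0.63845338 0.21152048 0.012     ] [0.63844816 0.21477281 0.012     ]
maple [0.48377334 0.03490174 0.092     ] blue [0.43602682 0.30389307 0.018     ] green [0.39133254 0.15315683 0.018     ]
```

View pics/crop.png

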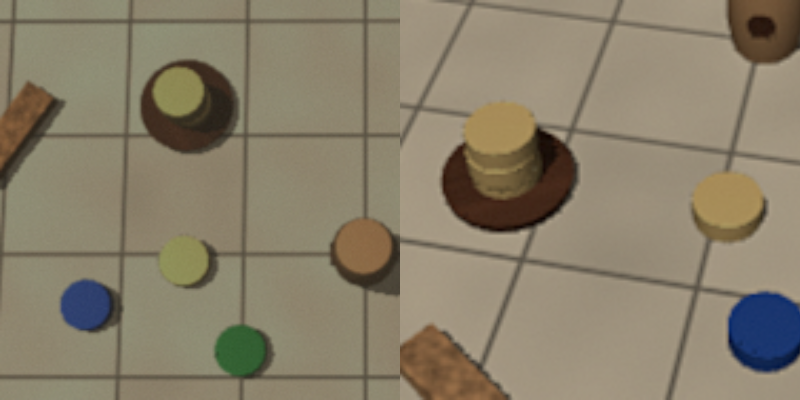

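The crop confirms the choice. The loose cream disc lies alone at (0.480, 0.2105), and both views agree. The pile stands at about (0.640, 0.213) with its top near 0.057. The present jaw direction (71°) clears the blue and green discs, so I'll move above the disc now.

Call:
carry_out(steps=[[[2.8,-3.8,-0.8],0,0],[[2.8,-3.8,-0.8],0,0],[[2.8,-3.8,-0.8],0,0],[[2.8,-3.8,-0.8],0,0],[[2.8,-3.8,-0.8],0,0],[[2.8,-3.8,-0.8],0,0],[[2.8,-3.8,-0.8],0,0],[[2.8,-3.8,-0.8],0,0],[[2.8,-3.8,-0.8],0,0],[[0,0,0],0,0]], squeeze=15)

```text
time: 1.1
position: [0.4586, 0.2374, 0.167]
tool_rot: [0.811, 0.585, 0.001, -0.001]
ft_force: [-1.5, -0.1, -0.4]
grip_width: 0.087
```

```bash
cat >> h.py <<'E'
def wray(c,u,v):
    x,y=(u-c['cx'])/c['fx'],(v-c['cy'])/c['fy']; r=np.hypot(x,y)
    k=np.sin(r)/r if r>1e-9 else 1.
    return np.array(c['eye']),R.from_quat(c['rotation']).apply([x*k,-y*k,-np.cos(r)])
def wonz(c,u,v,z):
    e,d=wray(c,u,v); return e+d*(z-e[2])/d[2]
E
python3 - <<'E'
from h import *
c=shot('wrist','w1'); print(c['fx'],c['cx'],c['cy'],c['eye'],c['rotation'],robot.get_obs()['position'])
E
```

```text
309.70691628693146 322.21384003975015 197.03532647012537 [0.38911149 0.25954776 0.30814465] [-0.10865532 -0.0791125   0.57970572  0.80366443] [0.45664983 0.2390263  0.16721974]
```

View pics/w1.png

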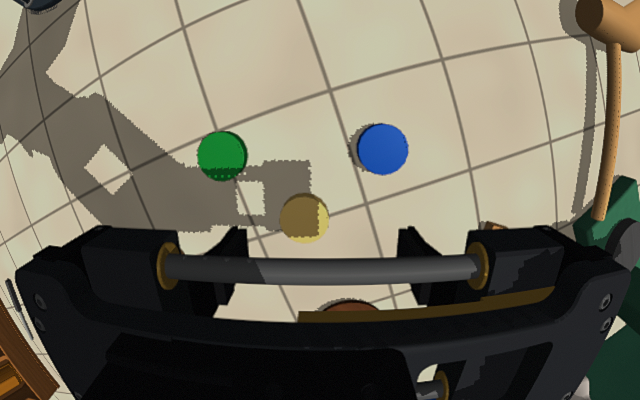

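The wrist view shows the cream disc, partly in the gripper's shadow, centred at about (304,216). Blue is at (381,149) and green at (222,156).

Run:
```python
from h import *
c=load('w1')
h=cv2.cvtColor(c['pixels'],cv2.COLOR_RGB2HSV)[185:250,270:335]
m=cv2.inRange(h,(15,85,0),(35,255,255)); m=cv2.morphologyEx(m,cv2.MORPH_OPEN,np.ones((3,3)))
n,l,st,ce=cv2.connectedComponentsWithStats(m); i=1+np.argmax(st[1:,4]); print(st[i],ce[i]+[270,185])
co=max(cv2.findContours((l==i).astype('u1'),0,1)[0],key=len); 
p=np.array([wonz(c,a+270,b+185,.018)[:2] for a,b in co[:,0]]); e=cv2.minEnclosingCircle(p.astype('f')*1000); print(e)
for q in ((304,217),(304,215)): print(wonz(c,*q,.018))
print('blue',wonz(c,381,148,.018),'green',wonz(c,222,155,.018)); print(robot.get_obs()['position'])
```

```text
[  10    8   49   51 1961] [303.99592045 217.83579806]
((480.6749572753906, 210.33221435546875), 26.656450271606445)
[0.47910673 0.21096097 0.018     ]
[0.47712854 0.21165809 0.018     ]
blue [0.43707571 0.30282202 0.018     ] green [0.39409049 0.15525608 0.018     ]
[0.45664983 0.2390263  0.16721974]
```

All three views agree on (0.480, 0.2105). Next I'll line up above it and descend to about 3 cm over the grasp height.

Call:
carry_out(steps=[[[1.2,-1.4,-1],0,0],[[1.1,-1.4,-2],0,0],[[0.1,0,-2],0,0],[[0,0,-2],0,0],[[0,0,-2],0,0],[[0,0,-1],0,0],[[0,0,0],0,0],[[0,0,0],0,0]])

```text
time: 1.95
position: [0.4763, 0.2176, 0.0652]
tool_rot: [0.809, 0.588, -0.0, -0.003]
ft_force: [0.2, -0.5, 0.9]
grip_width: 0.0867
```

Call:
carry_out(steps=[[[0.4,-0.7,-1],0,0],[[0,0,-1],0,0],[[0,0,-0.8],0,0],[[0,0,0],0,0],[[0,0,0],0,0]])

```text
time: 2.45
position: [0.482, 0.2107, 0.037]
tool_rot: [0.808, 0.589, 0.002, -0.002]
ft_force: [-0.3, 0.2, 1.2]
grip_width: 0.0872
```

Call:
carry_out(steps=[[[-0.1,0,-0.6],0,0],[[0,0,-0.4],0,0],[[0,0,0],0,0],[[0,0,0],0,0]])

```text
time: 2.85
position: [0.4811, 0.2107, 0.0264]
tool_rot: [0.808, 0.589, 0.002, -0.002]
ft_force: [-0.6, -0.9, -0.3]
grip_width: 0.0868
```

Call:
carry_out(steps=[[[0,0,0],0,0.3],[[0,0,0],0,0.6],[[0,0,0],0,0.8],[[0,0,0],0,0.8],[[0,0,0],0,0.8],[[0,0,0],0,0.8],[[0,0,0],0,0.8],[[0,0,0],0,0.8]], squeeze=15)

```text
time: 3.65
position: [0.4814, 0.2109, 0.027]
tool_rot: [0.808, 0.589, 0.003, -0.002]
ft_force: [-0.3, 0.0, -0.0]
grip_width: 0.0495
```

The fingers stopped at 49.5 mm, so the disc is gripped. I'll lift it.

Call:
carry_out(steps=[[[0,0,0.5],0,0.8],[[0,0,1],0,0.8],[[0,0,2],0,0.8],[[0,0,2],0,0.8],[[0,0,2],0,0.8],[[0,0,2],0,0.8],[[0,0,2],0,0.8],[[0,0,1],0,0.8],[[0,0,0],0,0.8],[[0,0,0],0,0.8]])

```text
time: 4.65
position: [0.4797, 0.2105, 0.1612]
tool_rot: [0.808, 0.589, 0.003, -0.002]
ft_force: [-0.5, -0.4, -1.3]
grip_width: 0.0497
```

Run:
```python
from h import *
s=shot('side','s1'); t=shot('top','t1')
o=robot.get_obs(); print(o['position'],o['tool_rot'],o['ft_force'],o['grip_width'])
for n,c in (('side',load('side0')),('top',load('top0'))):
    # pile top from the first pictures, strict mask
    h=cv2.cvtColor(c['pixels'],cv2.COLOR_RGB2HSV)
    x0,y0=(215,235) if n=='side' else (215,115)
    m=cv2.inRange(h[y0:y0+60,x0:x0+60],(18,70,60),(35,255,255)); ys,xs=np.nonzero(m); print(n,xs.min()+x0,xs.max()+x0,ys.min()+y0,ys.max()+y0)
a=cv2.resize(s['pixels'][200:320,200:360],(533,400)); b=cv2.resize(load('side0')['pixels'][235:295,215:280],(266,246),interpolation=0)
b=np.vstack([b,np.zeros((154,266,3),'u1')])
cv2.imwrite('pics/c2.png',np.hstack([a,b])[:,:,::-1])
```

```text
[0.47944767 0.2104581  0.16058154] [ 0.80837042  0.5886652   0.00261148 -0.00192977] [-0.48962478  0.06521286  0.19309534] 0.04926656856345862
side 232 261 245 290
top 217 274 118 162
```

View pics/c2.png

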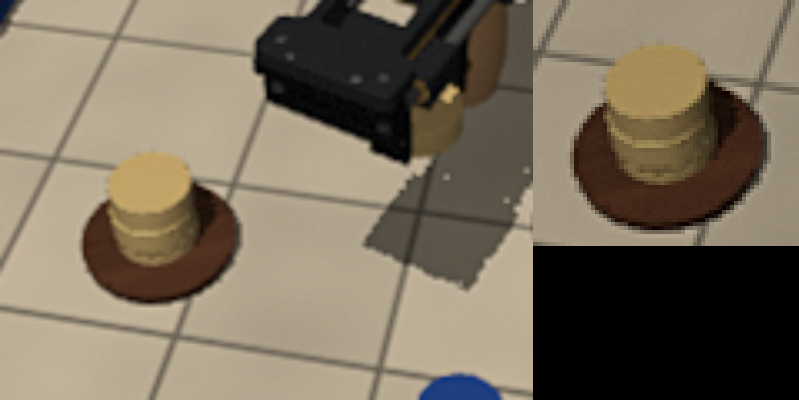

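The side crop shows the disc held in the jaws and the pile untouched, its top centred at about side pixel (245,254.6). I'll refine the pile axis from the dish and pile-top outlines.

Run:
```python
from h import *
t,s=load('top0'),load('side0')
def big(m):
    n,l,st,ce=cv2.connectedComponentsWithStats(m); i=1+np.argmax(st[1:,4]); return (l==i).astype('u1')
for n,c,(x0,y0,x1,y1) in (('top',t,(212,112,268,168)),('side',s,(218,240,276,296))):
    im=c['pixels'][y0:y1,x0:x1]; h=cv2.cvtColor(im,cv2.COLOR_RGB2HSV)
    br=big(cv2.inRange(h,(0,90,0),(17,255,110))|cv2.inRange(h,(165,90,0),(180,255,110)))
    pt=big(cv2.inRange(h,(18,80,(120 if n=='top' else 155)),(35,255,255)))
    for k,m,z in (('dish',br,.012),('top',pt,.058)):
        hull=cv2.convexHull(np.argwhere(m)[:,::-1].astype('i4'))[:,0]+[x0,y0]
        p=np.array([onz(c,a,b,z)[:2] for a,b in hull])*1000
        print(n,k,hull.min(0),hull.max(0),'circle',cv2.minEnclosingCircle(p.astype('f')))
for u,v in((234.5,133),(235,133.3)): print(mid(ray(t,u,v),ray(s,245.2,254.6)))
```

```text
top dish [217 119] [260 161] circle ((639.1229248046875, 213.14735412597656), 46.78477096557617)
top top [223 122] [245 144] circle ((640.5913696289062, 213.8603057861328), 23.847314834594727)
side dish [225 255] [270 290] circle ((639.6510009765625, 216.4769744873047), 48.68553924560547)
side top [232 246] [256 263] circle ((642.166748046875, 211.40306091308594), 24.563282012939453)
(array([0.63972869, 0.21301714, 0.05881886]), np.float64(0.0010786876002431267))
(array([0.63975194, 0.21221622, 0.05783123]), np.float64(0.0003634446984287921))
```

Pile axis: about (0.640, 0.213), top at about 0.058. I expect contact near TCP z 0.085. Now carry the disc over.

Call:
carry_out(steps=[[[1.5,0,0],0,0.8],[[2.5,0,0],0,0.8],[[2.5,0.1,0],0,0.8],[[2.5,0.1,0],0,0.8],[[2.5,0,0],0,0.8],[[2.0,0,0],0,0.8],[[1.5,0,0],0,0.8],[[1.0,0,0],0,0.8],[[0,0,0],0,0.8],[[0,0,0],0,0.8]])

```text
time: 5.75
position: [0.6361, 0.2106, 0.1459]
tool_rot: [0.808, 0.589, -0.011, -0.009]
ft_force: [-0.3, 0.5, -0.8]
grip_width: 0.0493
```

Call:
carry_out(steps=[[[0.35,0.2,-1.2],0,0.8],[[0,0,-1.2],0,0.8],[[0,0,-0.8],0,0.8],[[0,0,0],0,0.8],[[0,0,0],0,0.8]])

```text
time: 6.25
position: [0.6357, 0.2131, 0.1095]
tool_rot: [0.808, 0.589, -0.014, -0.01]
ft_force: [0.8, 0.7, -1.0]
grip_width: 0.0496
```

Run:
```python
from h import *
s=shot('side','s2'); t=shot('top','t2')
o=robot.get_obs(); print(o['position'],o['tool_rot'],o['ft_force'],o['grip_width'],R.from_quat(o['tool_rot']).as_matrix().round(3))
a=cv2.resize(s['pixels'][200:310,190:350],(582,400)); b=t['pixels'][60:260,130:348]
cv2.imwrite('pics/c3.png',np.hstack([a,np.vstack([b,b*0])])[:,:,::-1])
```

```text
[0.63590464 0.21309751 0.1099105 ] [ 0.80795708  0.58900826 -0.0132318  -0.00997723] [-0.72542504 -1.13784861 -1.11998226] 0.04973534427453929 [[ 0.306  0.952 -0.033]
 [ 0.952 -0.306  0.001]
 [-0.01  -0.032 -0.999]]
```

View pics/c3.png

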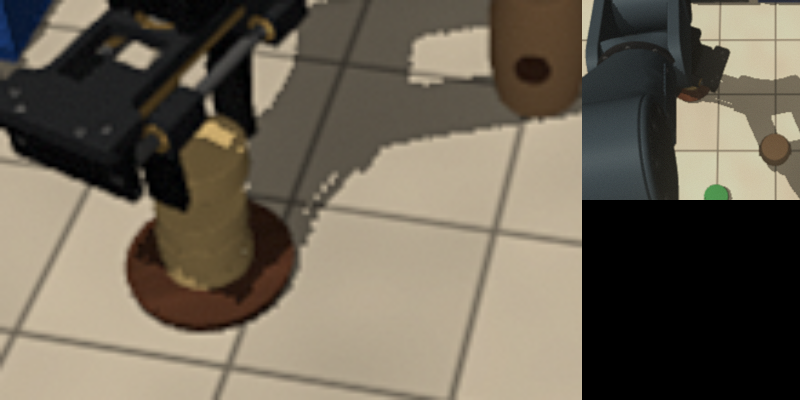

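The side crop shows the disc held just above the pile. The tool has tilted by 1.9° from lag during the fast carry. I'll back off quickly, which should reverse the lag, then return slowly.

Call:
carry_out(steps=[[[0,0,1],0,0.8],[[0,0,1],0,0.8],[[-1.5,0,0],0,0.8],[[-2.5,0,0],0,0.8],[[-2.5,0,0],0,0.8],[[-2.5,0,0],0,0.8],[[-1,0,0],0,0.8],[[0,0,0],0,0.8],[[0,0,0],0,0.8]])

```text
time: 7.25
position: [0.5407, 0.2137, 0.1426]
tool_rot: [0.808, 0.589, -0.003, -0.005]
ft_force: [-0.0, 1.1, -0.8]
grip_width: 0.0495
```

Call:
carry_out(steps=[[[1,0,0],0,0.8],[[1,0,0],0,0.8],[[1,0,0],0,0.8],[[1,0,0],0,0.8],[[1,0,0],0,0.8],[[1,0,0],0,0.8],[[1,0,0],0,0.8],[[1,0,0],0,0.8],[[1,0,0],0,0.8],[[0,0,0],0,0.8]])

```text
time: 8.25
position: [0.6456, 0.2131, 0.1423]
tool_rot: [0.809, 0.588, -0.0, -0.003]
ft_force: [-0.3, -0.2, -0.7]
grip_width: 0.0493
```

The tilt is gone. I'll correct x and descend.

Call:
carry_out(steps=[[[-0.3,0,-0.5],0,0.8],[[-0.3,0,-0.7],0,0.8],[[0,0,-0.7],0,0.8],[[0,0,-0.7],0,0.8],[[0,0,-0.5],0,0.8],[[0,0,-0.3],0,0.8],[[0,0,0],0,0.8],[[0,0,0],0,0.8]])

```text
time: 9.05
position: [0.6359, 0.2132, 0.1039]
tool_rot: [0.809, 0.588, -0.003, -0.005]
ft_force: [-0.4, 0.0, -0.3]
grip_width: 0.0494
```

Call:
carry_out(steps=[[[0.4,0,0],0,0.8],[[0,0,0],0,0.8],[[0,0,0],0,0.8]])

```text
time: 9.35
position: [0.641, 0.2133, 0.1047]
tool_rot: [0.809, 0.588, -0.002, -0.004]
ft_force: [-0.1, 0.4, -1.6]
grip_width: 0.0493
```

Run:
```python
from h import *
s=shot('side','s3'); P=[];F=[]
o=robot.get_obs(); print(o['position'],o['tool_rot'],o['ft_force'])
cv2.imwrite('pics/c4.png',cv2.resize(s['pixels'][215:300,200:310],(777,600))[:,:,::-1])
```

```text
[0.64120894 0.21331769 0.10483658] [ 0.80869702  0.58821018 -0.00151645 -0.00395293] [-0.8398634  -0.28644216 -0.19774025]
```

View pics/c4.png

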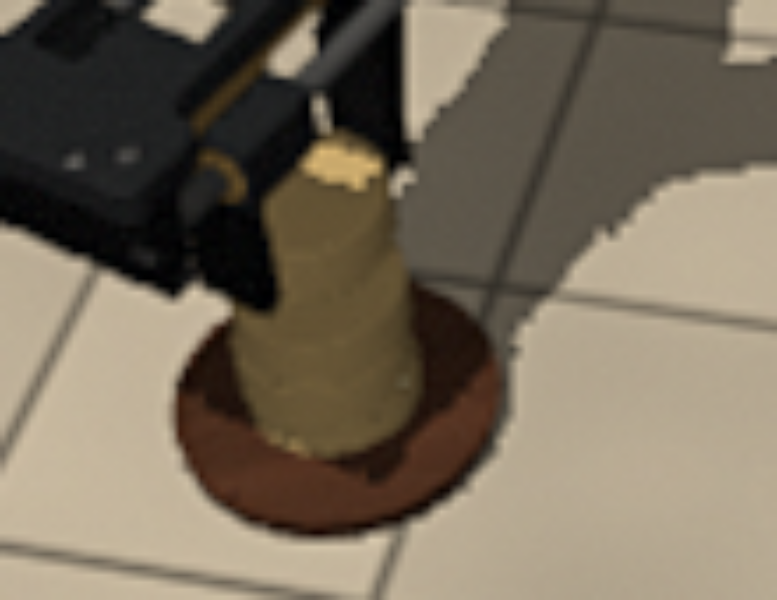

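The side crop shows the disc over the pile, held level with a small gap. I'll go down to about 4 mm short of the expected contact, then creep.

Call:
carry_out(steps=[[[-0.05,0,-0.3],0,0.8],[[0,0,-0.3],0,0.8],[[0,0,-0.3],0,0.8],[[0,0,-0.2],0,0.8],[[0,0,0],0,0.8],[[0,0,0],0,0.8]])

```text
time: 10.0
position: [0.6404, 0.2133, 0.0928]
tool_rot: [0.809, 0.588, -0.002, -0.004]
ft_force: [-0.0, -0.4, -0.5]
grip_width: 0.0494
```

Call:
carry_out(steps=[[[0,0,-0.15],0,0.8],[[0,0,-0.15],0,0.8],[[0,0,0],0,0.8],[[0,0,0],0,0.8]])

```text
time: 10.4
position: [0.6405, 0.2133, 0.0896]
tool_rot: [0.809, 0.588, -0.002, -0.004]
ft_force: [1.0, -0.2, -0.5]
grip_width: 0.0496
```

Call:
carry_out(steps=[[[0,0,-0.15],0,0.8],[[0,0,0],0,0.8],[[0,0,0],0,0.8]])

```text
time: 10.7
position: [0.6406, 0.2133, 0.0881]
tool_rot: [0.809, 0.588, -0.001, -0.004]
ft_force: [0.8, 0.7, -0.1]
grip_width: 0.0491
```

Call:
carry_out(steps=[[[0,0,-0.1],0,0.8],[[0,0,0],0,0.8],[[0,0,0],0,0.8]])

```text
time: 11.0
position: [0.6408, 0.2134, 0.0872]
tool_rot: [0.809, 0.588, -0.001, -0.004]
ft_force: [-1.2, 0.1, 0.3]
grip_width: 0.0495
```

Call:
carry_out(steps=[[[0,0,-0.1],0,0.8],[[0,0,0],0,0.8],[[0,0,0],0,0.8]])

```text
time: 11.3
position: [0.6409, 0.2134, 0.0866]
tool_rot: [0.809, 0.588, -0.001, -0.004]
ft_force: [0.1, 0.2, -0.2]
grip_width: 0.0497
```

Call:
carry_out(steps=[[[0,0,-0.1],0,0.8],[[0,0,0],0,0.8],[[0,0,0],0,0.8]])

```text
time: 11.6
position: [0.6409, 0.2135, 0.0862]
tool_rot: [0.809, 0.588, -0.001, -0.004]
ft_force: [-1.1, 0.1, 2.0]
grip_width: 0.0498
```

Call:
carry_out(steps=[[[0,0,-0.1],0,0.8],[[0,0,0],0,0.8],[[0,0,0],0,0.8]])

```text
time: 11.9
position: [0.6411, 0.2135, 0.0857]
tool_rot: [0.809, 0.588, -0.001, -0.004]
ft_force: [-0.3, 0.0, 1.8]
grip_width: 0.0497
```

Run:
```python
from h import *
s=shot('side','s4'); print([ (robot.get_obs()['ft_force'].round(2).tolist(), cams.camera('side') and 0)[0] for _ in range(4)], robot.get_obs()['position'])
```

```text
[[-0.97, 0.72, 2.33], [-1.07, 0.07, 3.46], [-0.68, -1.21, 2.02], [-0.4, 0.47, 2.46]] [0.64103986 0.21351925 0.08562373]
```

Contact is felt: five readings average about +2.4 N, against about −0.5 N in free air, and the descent is stalling. I'll ease up a touch so the spring pile doesn't kick when I release.

Call:
carry_out(steps=[[[0,0,0.05],0,0.8],[[0,0,0],0,0.8]])

```text
time: 12.35
position: [0.641, 0.2135, 0.086]
tool_rot: [0.809, 0.588, -0.001, -0.004]
ft_force: [-1.8, 0.3, 2.2]
grip_width: 0.0493
```

Run:
```python
from h import *
print([ (robot.get_obs()['ft_force'].round(2).tolist(), cams.camera('side') and 0)[0] for _ in range(6)], robot.get_obs()['position'])
```

```text
[[-1.78, 0.3, 2.22], [-0.98, 0.78, 2.18], [-1.32, -0.3, 1.81], [-0.07, -0.24, 1.23], [-1.03, 0.1, 1.85], [-0.02, -0.41, 2.38]] [0.64097791 0.21350737 0.08597442]
```

Still touching lightly, at about 2 N. I'll open slowly, both fingers together, then rise straight up.

Call:
carry_out(steps=[[[0,0,0],0,0.42],[[0,0,0],0,0.4],[[0,0,0],0,0.36],[[0,0,0],0,0.3],[[0,0,0],0,0.2],[[0,0,0],0,0.1],[[0,0,0],0,0],[[0,0,0],0,0],[[0,0,0],0,0]], squeeze=5)

```text
time: 13.55
position: [0.6411, 0.2134, 0.0848]
tool_rot: [0.809, 0.588, -0.001, -0.004]
ft_force: [0.6, 0.5, -0.7]
grip_width: 0.0857
```

Run:
```python
from h import *
s=shot('side','s5'); o=robot.get_obs(); print(o['position'],o['ft_force'],o['grip_width'])
cv2.imwrite('pics/c5.png',cv2.resize(s['pixels'][215:300,200:310],(777,600))[:,:,::-1])
```

```text
[0.64114597 0.21341607 0.08482076] [0.67505972 0.21022951 0.82151657] 0.08644643121216058
```

View pics/c5.png

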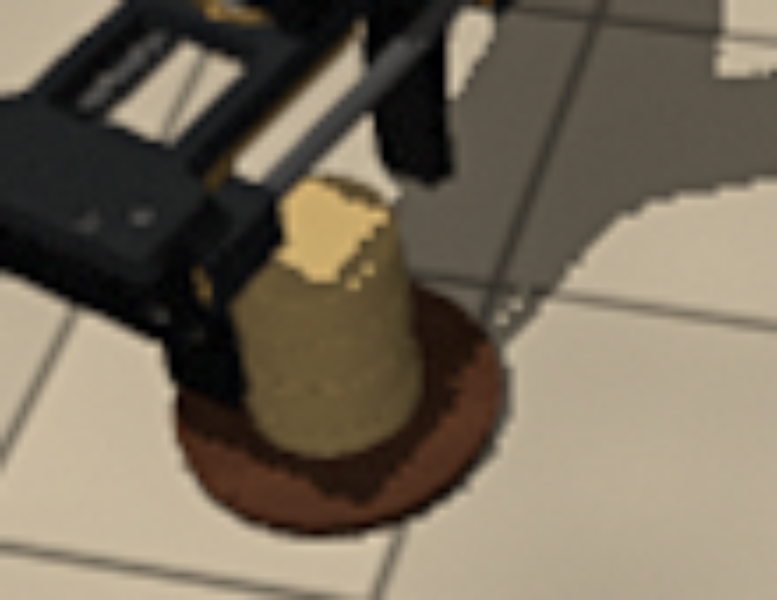

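The crop shows the fingers clear on both sides and the disc sitting on the pile. Now straight up.

Call:
carry_out(steps=[[[0,0,0.5],0,0],[[0,0,1],0,0],[[0,0,1.5],0,0],[[0,0,2],0,0],[[0,0,2],0,0],[[0,0,2],0,0],[[0,0,2],0,0],[[0,0,2],0,0],[[0,0,1],0,0],[[0,0,0],0,0]])

```text
time: 14.6
position: [0.6419, 0.2137, 0.2414]
tool_rot: [0.809, 0.588, 0.003, -0.001]
ft_force: [-0.0, 1.0, -0.7]
grip_width: 0.0867
```

Call:
carry_out(steps=[[[-1.5,2.0,0],0,0],[[-2.5,3.5,0],0,0],[[-2.5,3.5,0],0,0],[[-2.5,3.5,0],0,0],[[-2.5,3.5,0],0,0],[[-2.5,3.5,0],0,0],[[-1.5,2,0],0,0],[[-1,1,0],0,0],[[0,0,0],0,0],[[0,0,0],0,0]])

```text
time: 15.6
position: [0.4681, 0.4412, 0.2358]
tool_rot: [0.81, 0.586, -0.001, -0.001]
ft_force: [0.7, -0.1, -0.4]
grip_width: 0.0871
```

Run:
```python
from h import *
s=shot('side','s6'); t=shot('top','t6'); o=robot.get_obs(); print(o['time'],o['position'],o['joint_velocities'].round(3),o['ft_force'])
a=cv2.resize(s['pixels'][215:300,200:310],(518,400)); b=cv2.resize(t['pixels'][100:280,160:460],(282,169))
cv2.imwrite('pics/c6.png',np.hstack([a,np.vstack([b,b*0,b*0])[:400]])[:,:,::-1])
im=t['pixels'][112:168,212:268]; h=cv2.cvtColor(im,cv2.COLOR_RGB2HSV)
m=cv2.inRange(h,(18,80,120),(35,255,255)); n,l,st,ce=cv2.connectedComponentsWithStats(m); i=1+np.argmax(st[1:,4])
hull=cv2.convexHull(np.argwhere(l==i)[:,::-1].astype('i4'))[:,0]+[212,112]
p=np.array([onz(t,a,b,.077)[:2] for a,b in hull])*1000; print(hull.min(0),hull.max(0),cv2.minEnclosingCircle(p.astype('f')))
for n,x in(('black',(415,218,447,250)),('maple',(305,190,350,225))):
    print(n,np.abs(t['pixels'][x[1]:x[3],x[0]:x[2]].astype(int)-load('top0')['pixels'][x[1]:x[3],x[0]:x[2]]).mean())
```

```text
15.7 [0.46872784 0.44075012 0.23596149] [-0.01  -0.003 -0.008  0.    -0.     0.002] [ 0.08517694 -0.38224328  0.05944605]
[221 119] [244 142] ((640.4360961914062, 214.28408813476562), 24.0660343170166)
black 5.552734375
maple 6.107089947089947
```

View pics/c6.png

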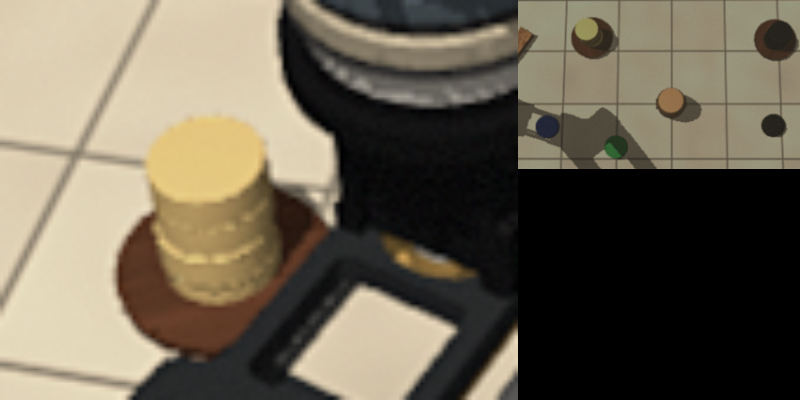

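The disc sits flat on the pile at (640.4, 214.3) mm, against (640.6, 213.9) mm for the bare pile top measured the same way. The black insert and maple head are where they were.

```bash
python3 -c "
from rig import robot; print(robot.hand_in())"
```

```text
the job is handed in; nothing more can be done
None
```

The cream insert is on top of the cream pile, flat and centred, and the job is handed in at about 15.7 s of the 43 s allowed.

- **Placing:** I lowered it in 1 mm steps until I felt contact, about 3 N above the free-air reading with the tool at z ≈ 0.086. I eased that to about 2 N on the sensor, opened the fingers slowly and withdrew upwards.
- **Centring:** in the top view the insert's centre is 0.5 mm from the bare pile top's centre, measured the same way. That is finer than the 2 mm calibration. The side view shows it lying flat.
- **Other things:** the black insert and maple head look unmoved in the last top picture, and the pixel differences there were small. The robot is clear of everything.
- **What went wrong:** the first fast carry tilted the tool by 1.9°. I backed off and came in again slowly, so the tilt at placing was under 0.5°.
- **Disagreement:** the side view's estimates of the dish and pile centres differed from the top view's by 2–3 mm in y. I used the top view together with the point where the two views' sight lines meet.

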